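# Reset a notched drawing board and set it to its lowest slope

### The job

The tilting drawing board is propped too steeply: set it to its lowest notch. Lift it on through the notches and past the top, gently against the rubber buffer, so that the ratchet pawl resets; lower it under control until it lies fully flat, which re-arms the pawl; then raise it to the first notch, let it down gently until the pawl carries it, and let go. Do not force or drop the board, and leave the things beside it where they lie.

Things in the scene. Friction and masses are not known exactly. Their poses are not given: they have to be found in the camera images.
- stand: Fixed grey foot of the drawing board, 185 x 320 x 12 mm, with an upright notched quadrant on its right (-y) side. Origin on the bench straight below the middle of the hinge axis; its x points level from hinge to handle side (away from the robot), y along the hinge axis, z up; turned up to 0.22 rad about z. Spans x -35 to 150, y -180 to 155 mm; quadrant side (y < -140 mm) up to 205 mm high.
- hinge (a point): Middle of the hinge axis of the board, 55 mm above the bench; the axis runs along the stand's y. The board (wood with a white sheet, 142 x 260 x 10 mm) weighs 2 to 4 N at the handle. If let go while the pawl is lifted clear it falls; faster than 1.8 rad/s counts as dropped.
- board (a joint): Angle (rad) of the board about the hinge: 0 = flat on its rests, growing as the handle edge rises. The four notches hold it at 0.244 (first), 0.401, 0.558 and 0.715 rad (top). It starts held in the second notch.
- grip: Black sleeve of the board's handle: round bar, 16 mm thick, 106 mm long, parallel to the hinge, 50 mm clear of the board's edge; origin at its centre, y along the bar. It lies 200 mm from the hinge axis in the board's plane, mid-width (55 mm above the bench when flat). It spins freely, so a gripper pointing down need not turn.
- quadrant: Fixed upright notched quadrant (rim 120 mm from the hinge axis), same origin and axes as stand. A red pawl on the board's right edge engages it: the board rises freely with faint clicks (under 3 N at the handle) but cannot come down; lowered after passing a notch, it rests there. Pressing on it through pawl or buffer with over 35 N (about 20 N at the handle) is forcing it.
- quadrant_top (a point): Upper end of the quadrant's rim. Near it a blue carriage is clamped, at a place not measured, different each time. When the board nears it, past the top notch, a brass rider gets under the pawl and lifts it clear; 0.015 rad further a rubber buffer stops the board, first met somewhere from 0.88 to 1.21 rad. At the handle it adds about 2 N per mm for 5 mm, then it is solid: 5 to 10 N shows it is met.
- rests (a point): Middle between the two rubber rests under the flat board, 50 mm above the bench. Once the rider has lifted the pawl, it travels down with it and the board can be lowered freely onto the rests; in the last 9 degrees the rider is left behind, and with the board fully flat the pawl is in again and catches in the notches.
- bucking_bar: Bare steel block (bucking bar), 36 x 100 x 28 mm, lying to the right of the stand. Bystander. Origin at the middle of its underside.
- bit_case: Red and black flat bit case, 72 x 110 x 22 mm, to the right of the stand. Bystander. Origin at the middle of its underside.
- countersink: Black countersink cage with a silver shank, 27 x 86 x 28 mm, to the left of the stand. Bystander. Origin at the middle of its underside.

How it is judged (in metres and radians):
On the way, in this order (a step that is already met when the one before it is completed fails the run):
1. the board has been lifted past its top notch (above 0.8 rad) (value of joint board above 0.8 rad), for 0.1 s.
2. the board has come down fully flat (below 0.03 rad), which it can only do with the pawl reset (value of joint board below 0.03 rad), for 0.1 s.
At the end, for the whole second after the job is handed in: The board rests at its first (lowest) notch, 0.244 rad, between 0.21 and 0.278 rad, still, carried by the pawl alone (value of joint board between 0.21 and 0.278 rad and velocity of joint board between -0.05 and 0.05 rad/s); the robot touches nothing.
It fails at once if the board is forced: pawl or buffer press on the quadrant with more than 35 N (contact force between quadrant and anything else above 35 N).
It fails at once if the board is dropped: it falls faster than 1.8 rad/s (velocity of joint board below -1.8 rad/s).
It fails at once if the bucking bar is pushed more than 15 mm (distance of bucking_bar from where it was at the start of the episode above 0.015 m).
It fails at once if the bit case is pushed more than 15 mm (distance of bit_case from where it was at the start of the episode above 0.015 m).
It fails at once if the countersink is pushed more than 15 mm (distance of countersink from where it was at the start of the episode above 0.015 m).
It also fails if it takes over 72 s, if anything falls off the work surface, if the arm or the gripper's body presses on something with over 40 N, if the wrist force passes 120 N, or if a joint passes its speed limit or range.

### The arm

A 6-joint arm with a two-finger parallel gripper is mounted at the origin on the work surface; the furniture and walls round the work are solid. World frame = base frame: x ahead of the robot, y to its left, z up, the work surface at z = 0. Lengths are in m, angles in degrees, forces in N, time in s.
With the tool pointing down it reaches from about 0.375 to 0.9 m from the base axis. Payload 3.1 kg.
Tool frame: the origin (TCP) lies midway between the tips of the shut fingers; the grasp point (between the pads) lies 19 mm behind it (arm.grip_depth is the distance from the TCP to the grasp point, in m); z points along the fingers, y is the line along which they close (so a half turn about z gives the same grasp; the last joint's range is limited). The gripper opens to 87 mm and grips with 3 to 60 N. Pads are 19 mm wide; open, the fingers measure 117 mm over their backs; the gripper's body (75 mm by 190 mm) begins 51 mm behind the grasp point.
Start: joints at [-83.279, 30.224, 82.088, -0, 67.689, -10.227], TCP at [0.182, -0.598, 0.223] pointing down, gripper open.
Joint ranges: [-176.69, 176.69], [-43.24, 126.21], [12.49, 139.97], [-82, 262], [0, 151.66], [-163.58, 163.58]. Speed limits (degrees/s): [159.86, 159.86, 180, 180, 180, 180].

### API

Orientations are given as a 3x3 rotation matrix whose columns are the frame's x, y, z axes.
In Python, from plant import arm gives the robot as it stands.
- The arm moves only by the tool carry_out, never from a script. Its argument "plan" is a list of rows, each an object with "travel": the shift along the world's x, y, z in mm, a list of three; "angular": the turn, a rotation vector about the world's x, y, z in degrees, a list of three. In form: [{"travel": [dx, dy, dz], "angular": [rx, ry, rz]}, ...]. A call has 1 to 20 rows; each row is the pose to reach, as a shift and turn from the pose commanded when the call began; what a row does not reach only later rows make up. A row lasts 1/8 s, in which the tool goes at most 62.5 mm and 10.7 degrees, less where a joint would pass 70% of its speed; a pose out of reach is approached as far as the arm can. A call with a gripper value outside its range is refused whole. "hand" is the gripper command: -1 is fully open, 1 is shut, values between are in proportion, set as the call begins (left out, the last holds). The fingers move at their own pace and stop on an object; the grip force is fixed at half the most. Time passes only in rows, so rows that repeat a pose let the fingers close. It gives the time, the measured TCP pose, the force, the opening and the grip force at its end, in the units of the state.
- arm.get_state(): the state, without advancing time (a new reading comes with each control period).
- arm.get_image(name): name is "scene" or "top"; returns the picture (420x560x3 uint8, blue, green, red); there is no depth.
- arm.get_calibration(name): a dict with "fx", "fy", "cx", "cy" (pixels), "dist_coeffs" ([k1, k2, p1, p2, k3] as OpenCV has them; the pictures are not rectified), "pose" (4x4, takes a point from camera to world coordinates). Camera axes: x right, y down, z forward; pixel columns grow to the right and rows downward; lengths in m; the calibration is good to about 2 mm. A picture is of the moment at which its call begins. get_calibration takes no time and is no camera call.
- arm.finish_job(): hands the job in; it is judged then, once.
The state is a dict: "time_s": time; "qpos": joint angles; "qvel": joint speeds; "effort": joint torques, N m; "eef_pos": TCP position; "tcp_rot": TCP orientation; "wrist_force": force on the tool from outside, world axes, zero at the start; "torque": the same for the moment, N m; "opening": finger opening in m; "grasp_force": force on a finger pad.
Only numpy, scipy, OpenCV 4.12 (cv2) and the standard library are available. Lean on these libraries where they do the work, as an engineer would, in place of code of your own. Each camera call takes 0.05 s, during which the arm holds its last target. There are 200 camera calls.

## Working session

There is one attempt and no reset: what is moved stays moved. The work goes in short steps, Python scripts to look and compute and a tool call to move; the robot and the scene stay as the last step left them, time stands still between calls to the robot, and variables do not carry over. Pictures are saved under pics/ and viewed, at most 10 in all, crops included, and the job is handed in when it is done.

Besides the shell and the picture viewer there is one more tool, called after "Request:" in YAML: its name, and indented under it one key for each argument. carry_out: Moves the arm, as the interface text tells. Its arguments: {"type":"object","properties":{"plan":{"type":"array"},"hand":{"type":"number"}},"required":["plan"]}

```bash
mkdir -p pics
python3 - <<'E'
from plant import arm
import cv2
for n in("scene","top"):
    cv2.imwrite(f"pics/{n}0.png",arm.get_image(n)); c=arm.get_calibration(n); print(n,c)
s=arm.get_state(); print(s)
E
```

```text
scene {'fx': 396.77803633488156, 'fy': 396.77803633488156, 'cx': 275.4497821677228, 'cy': 210.13619354030777, 'dist_coeffs': array([-0.00582038,  0.        ,  0.        ,  0.        ,  0.        ]), 'pose': array([[-0.86025946, -0.21373922,  0.46289223, -0.01597657],
       [-0.50953047,  0.39286582, -0.76552932,  0.82652841],
       [-0.0182309 , -0.89441153, -0.44687318,  0.60744726],
       [ 0.        ,  0.        ,  0.        ,  1.        ]])}
top {'fx': 491.3557757009783, 'fy': 491.3557757009783, 'cx': 277.7062921438595, 'cy': 220.1052133897682, 'dist_coeffs': array([-0.17942055,  0.        ,  0.        ,  0.        ,  0.        ]), 'pose': array([[ 0.02818123, -0.98644928,  0.16162806,  0.29587162],
       [-0.99932842, -0.02401432,  0.02767709, -0.02416444],
       [-0.02342066, -0.16229949, -0.98646356,  1.36467658],
       [ 0.        ,  0.        ,  0.        ,  1.        ]])}
{'time_s': 0.1, 'qpos': array([-8.32796375e+01,  3.02742822e+01,  8.21505028e+01, -2.66474350e-03,
        6.76896705e+01, -1.02283955e+01]), 'qvel': array([-0.00396877, -0.01290888, -0.16435309, -0.14284035, -0.00115747,
       -0.03449805]), 'effort': array([-2.71358631e-04, -4.40984130e+01, -1.77150160e+01,  6.35361951e-02,
        5.33621642e-02, -3.88700937e-05]), 'eef_pos': array([ 0.18212112, -0.59716905,  0.22165451]), 'tcp_rot': array([[ 9.56560737e-01,  2.91532982e-01, -2.76500466e-04],
       [ 2.91532945e-01, -9.56558741e-01,  1.97886151e-03],
       [ 3.12414460e-04, -1.97351022e-03, -9.99998004e-01]]), 'wrist_force': array([ 0.35337927, -0.52141215,  0.64034456]), 'torque': array([ 0.02743765, -0.01038443, -0.04602043]), 'grasp_force': 0.0, 'opening': 0.08725987001509301}
```

View pics/scene0.png

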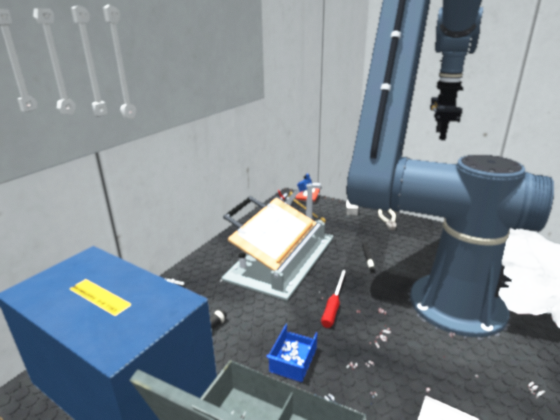

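View pics/top0.png

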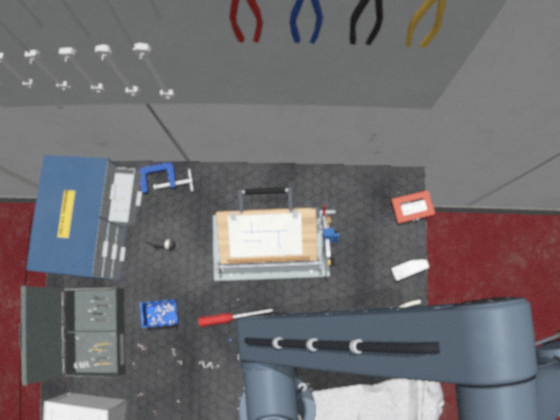

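The top view shows the stand around (270,245) with the black handle at about (266,191). The quadrant and blue carriage are at (330,235), the bit case at (413,207), the bar at (410,269) and the countersink at (165,243). I'll enlarge that area.

Run:
```python
import cv2
t=cv2.imread("pics/top0.png")[170:300,195:355]; cv2.imwrite("pics/t1.png",cv2.resize(t,(736,598),interpolation=cv2.INTER_CUBIC))
```

```text
(no output)
```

View pics/t1.png

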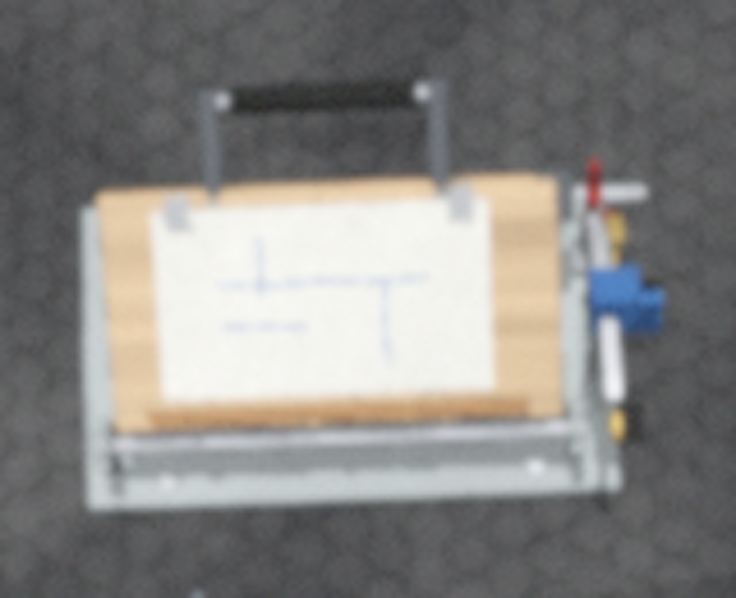

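```bash
cat > h.py <<'E'
import numpy as np,cv2
from plant import arm
def proj(P,n="top"):
    c=arm.get_calibration(n);T=np.linalg.inv(c["pose"])
    K=np.array([[c["fx"],0,c["cx"]],[0,c["fy"],c["cy"]],[0,0,1]])
    return cv2.projectPoints(np.asarray(P,float),cv2.Rodrigues(T[:3,:3])[0],T[:3,3],K,c["dist_coeffs"])[0][:,0]
def world(p,P):
    x,y,a=p;c,s=np.cos(a),np.sin(a);P=np.asarray(P,float)
    return np.c_[x+c*P[:,0]-s*P[:,1],y+s*P[:,0]+c*P[:,1],P[:,2]]
E
python3 - <<'E'
from h import *
from scipy.optimize import least_squares
th=.401;g=[.2*np.cos(th),0,.055+.2*np.sin(th)]
L=[[g[0],.053,g[2]],[g[0],-.053,g[2]],[-.035,.155,.012],[-.035,-.165,.012]]
crop=np.array([[222,100],[423,91],[88,508],[618,489]])/4.6+[195,170]
r=least_squares(lambda p:(proj(world(p,L))-crop).ravel(),[.5,0,0])
print(r.x,r.fun.round(1).reshape(-1,2))
p=r.x
for t in(.401,.8,1.2,0,.244):print(t,world(p,[[.2*np.cos(t),0,.055+.2*np.sin(t)]]))
# grip only
r2=least_squares(lambda p:(proj(world(p,L[:2]))-crop[:2]).ravel(),r.x);print(r2.x,world(r2.x,[g]),r2.fun)
E
```

```text
[0.38939289 0.03327059 0.0637366 ] [[ 1.3 -0.1]
 [-1.3  0.2]
 [-0.5 -0. ]
 [ 0.5 -0.1]]
0.401 [[0.57315323 0.04499874 0.13306784]]
0.8 [[0.5284513  0.04214573 0.19847122]]
1.2 [[0.46171729 0.03788656 0.24140782]]
0 [[0.58898679 0.04600929 0.055     ]]
0.244 [[0.5830747  0.04563196 0.10331721]]
[0.38956172 0.03234007 0.06865961] [[0.5732621  0.04497272 0.13306784]] [ 1.26866102 -0.0364203  -1.26158903  0.05625355]
```

Request:
carry_out:
  plan:
    - {"travel":[0,0,40],"angular":[0,0,0]}
    - {"travel":[10,20,90],"angular":[0,0,4]}
    - {"travel":[40,70,110],"angular":[0,0,10]}
    - {"travel":[70,120,110],"angular":[0,0,16]}
    - {"travel":[100,170,110],"angular":[0,0,22]}
    - {"travel":[130,220,110],"angular":[0,0,28]}
    - {"travel":[160,270,110],"angular":[0,0,34]}
    - {"travel":[190,320,110],"angular":[0,0,40]}
    - {"travel":[220,370,110],"angular":[0,0,46]}
    - {"travel":[250,420,110],"angular":[0,0,52]}
    - {"travel":[280,470,110],"angular":[0,0,58]}
    - {"travel":[310,520,110],"angular":[0,0,64]}
    - {"travel":[340,570,110],"angular":[0,0,70]}
    - {"travel":[365,610,110],"angular":[0,0,74]}
    - {"travel":[371,642,110],"angular":[0,0,76.7]}
    - {"travel":[371,642,110],"angular":[0,0,76.7]}
    - {"travel":[371,642,110],"angular":[0,0,76.7]}
  hand: 0.0

```text
time_s: 2.22
eef_pos: [0.5528, 0.0438, 0.3322]
tcp_rot: [[-0.063, 0.998, -0.001], [0.998, 0.063, -0.001], [-0.0, -0.001, -1.0]]
wrist_force: [0.2, -0.6, -0.1]
opening: 0.0439
grasp_force: 0.0
```

Run:
```python
from h import *
s=arm.get_state();print(s["time_s"],s["eef_pos"],s["tcp_rot"].round(3),s["opening"],s["wrist_force"],s["qpos"])
t=arm.get_image("top");cv2.imwrite("pics/top1.png",t)
a=t[60:300,150:430]; b=arm.get_image("scene")[60:300,180:460]
cv2.imwrite("pics/c1.png",cv2.resize(np.hstack([a,b]),(800,343),interpolation=cv2.INTER_CUBIC))
for x in(.66,.68,.7,.72):print(x,proj([[x,.1,0],[x,-.1,0]]).ravel())
```

```text
2.225 [0.55275929 0.04378072 0.33216502] [[-0.063  0.998 -0.001]
 [ 0.998  0.063 -0.001]
 [-0.    -0.001 -1.   ]] 0.043880926639280685 [ 0.16067335 -0.59283606 -0.1145562 ] [-6.99774350e+00  1.83468067e+01  8.39147478e+01 -3.88803429e-02
  7.77962794e+01 -1.06260841e+01]
0.66 [249.21844665 171.14297322 318.91395684 172.65434297]
0.68 [249.49396709 164.43359058 318.99403057 165.91830679]
0.7 [249.76985155 157.76600013 319.07080919 159.22433568]
0.72 [250.04603425 151.14118814 319.14431487 152.57342859]
```

View pics/c1.png

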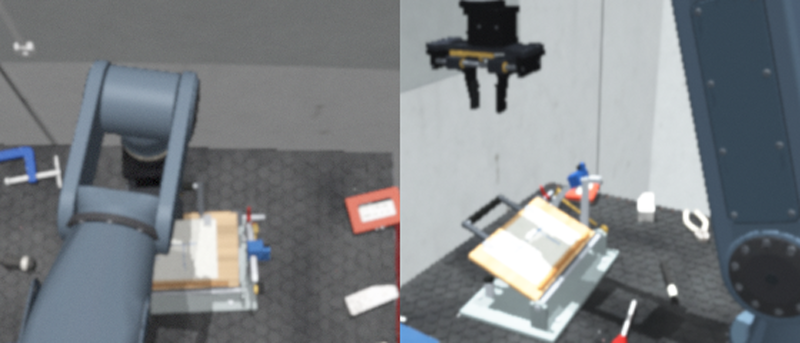

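The hand is over the handle, at the left crop's (140,170). The body is wide along the closing line, as the right crop shows at (485,45), and the wall foot is at x≈0.68. I'll therefore lean the hand 15° back from the wall.

Request:
carry_out:
  plan:
    - {"travel":[0,0,-20],"angular":[0.3,-5,0]}
    - {"travel":[0,0,-50],"angular":[0.6,-10,0]}
    - {"travel":[0,0,-90],"angular":[0.95,-15,0]}
    - {"travel":[-1,0,-120],"angular":[0.95,-15,0]}
    - {"travel":[5,0,-144],"angular":[0.95,-15,0]}
    - {"travel":[12,1,-169],"angular":[0.95,-15,0]}
    - {"travel":[17,1,-188],"angular":[0.95,-15,0]}
    - {"travel":[21,1,-203],"angular":[0.95,-15,0]}
    - {"travel":[25,1,-218],"angular":[0.95,-15,0]}
    - {"travel":[25,1,-218],"angular":[0.95,-15,0]}
    - {"travel":[25,1,-218],"angular":[0.95,-15,0]}

```text
time_s: 3.7
eef_pos: [0.5784, 0.0451, 0.1149]
tcp_rot: [[-0.064, 0.964, 0.259], [0.998, 0.061, 0.016], [-0.0, 0.26, -0.966]]
wrist_force: [-0.2, 1.1, -0.3]
opening: 0.0436
grasp_force: 0.0
```

Run:
```python
from h import *
b=arm.get_image("scene")[140:300,180:380]
cv2.imwrite("pics/c2.png",cv2.resize(b,(750,600),interpolation=cv2.INTER_CUBIC))
s=arm.get_state();R=s["tcp_rot"];print(s["eef_pos"]-.019*R[:,2],R.round(3),s["wrist_force"])
```

```text
[0.57357524 0.04481086 0.13352242] [[-0.064  0.964  0.26 ]
 [ 0.998  0.061  0.016]
 [-0.     0.26  -0.966]] [ 0.12438193 -0.22014598  1.09909106]
```

View pics/c2.png

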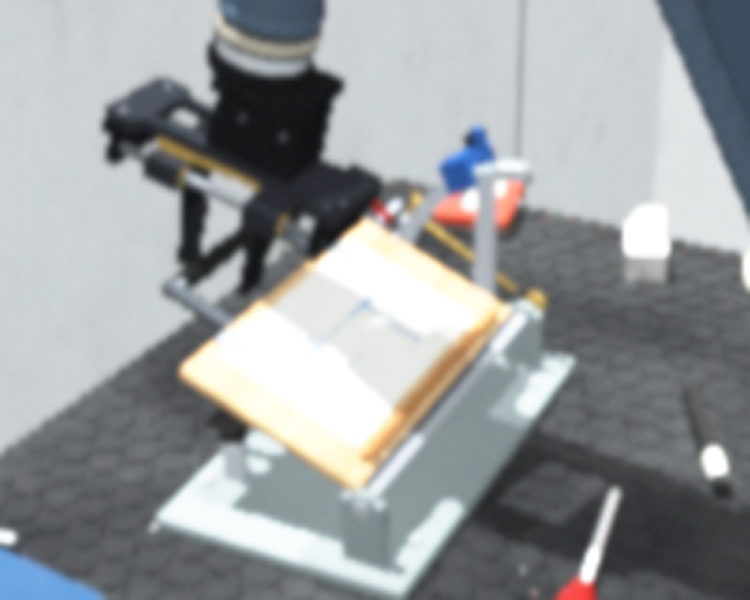

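The fingers straddle the bar, at (195,230) and (250,265), so I'll close them now.

Request:
carry_out:
  plan:
    - {"travel":[0,0,0],"angular":[0,0,0]}
    - {"travel":[0,0,0],"angular":[0,0,0]}
    - {"travel":[0,0,0],"angular":[0,0,0]}
    - {"travel":[0,0,0],"angular":[0,0,0]}
    - {"travel":[0,0,0],"angular":[0,0,0]}
    - {"travel":[0,0,0],"angular":[0,0,0]}
  hand: 1

```text
time_s: 4.5
eef_pos: [0.5788, 0.0452, 0.1148]
tcp_rot: [[-0.064, 0.964, 0.26], [0.998, 0.061, 0.016], [-0.0, 0.26, -0.965]]
wrist_force: [0.8, 0.7, 0.7]
opening: 0.0152
grasp_force: 30.0
```

Run:
```python
import numpy as np
a=.0637
t0=.401
for t in list(np.arange(.40,1.24,.04))+[0.,.244]:
    d=200*(np.cos(t)-np.cos(t0)); print(round(t,3),[round(float(v)) for v in (d*np.cos(a),d*np.sin(a),200*(np.sin(t)-np.sin(t0)))])
```

```text
0.4 [0, 0, 0]
0.44 [-3, 0, 7]
0.48 [-7, 0, 14]
0.52 [-11, -1, 21]
0.56 [-15, -1, 28]
0.6 [-19, -1, 35]
0.64 [-24, -2, 41]
0.68 [-29, -2, 48]
0.72 [-34, -2, 54]
0.76 [-39, -2, 60]
0.8 [-45, -3, 65]
0.84 [-51, -3, 71]
0.88 [-57, -4, 76]
0.92 [-63, -4, 81]
0.96 [-69, -4, 86]
1.0 [-76, -5, 90]
1.04 [-83, -5, 94]
1.08 [-90, -6, 98]
1.12 [-97, -6, 102]
1.16 [-104, -7, 105]
1.2 [-111, -7, 108]
0.0 [16, 1, -78]
0.244 [10, 1, -30]
```

Request:
carry_out:
  plan:
    - {"travel":[-3,0,7],"angular":[0,0,0]}
    - {"travel":[-7,0,14],"angular":[0,0,0]}
    - {"travel":[-11,-1,21],"angular":[0,0,0]}
    - {"travel":[-15,-1,28],"angular":[0,0,0]}
    - {"travel":[-15,-1,28],"angular":[0,0,0]}

```text
time_s: 5.12
eef_pos: [0.5637, 0.0442, 0.1438]
tcp_rot: [[-0.063, 0.963, 0.261], [0.998, 0.061, 0.016], [-0.0, 0.262, -0.965]]
wrist_force: [4.1, 2.1, 0.4]
opening: 0.0148
grasp_force: 30.0
```

Request:
carry_out:
  plan:
    - {"travel":[-4,0,7],"angular":[0,0,0]}
    - {"travel":[-9,-1,13],"angular":[0,0,0]}
    - {"travel":[-14,-1,20],"angular":[0,0,0]}
    - {"travel":[-19,-1,26],"angular":[0,0,0]}
    - {"travel":[-24,-1,32],"angular":[0,0,0]}
    - {"travel":[-30,-2,37],"angular":[0,0,0]}
    - {"travel":[-36,-2,43],"angular":[0,0,0]}
    - {"travel":[-36,-2,43],"angular":[0,0,0]}

```text
time_s: 6.12
eef_pos: [0.5277, 0.0419, 0.1865]
tcp_rot: [[-0.063, 0.963, 0.261], [0.998, 0.061, 0.016], [-0.001, 0.262, -0.965]]
wrist_force: [4.5, -0.6, 3.0]
opening: 0.0153
grasp_force: 30.0
```

Request:
carry_out:
  plan:
    - {"travel":[-3,0,3],"angular":[0,0,0]}
    - {"travel":[-6,0,6],"angular":[0,0,0]}
    - {"travel":[-6,0,6],"angular":[0,0,0]}

```text
time_s: 6.5
eef_pos: [0.5216, 0.0415, 0.1917]
tcp_rot: [[-0.064, 0.964, 0.26], [0.998, 0.062, 0.015], [-0.001, 0.26, -0.966]]
wrist_force: [4.5, -2.7, 1.7]
opening: 0.0152
grasp_force: 30.0
```

Request:
carry_out:
  plan:
    - {"travel":[-1.5,-0.1,1.2],"angular":[0,0,0]}
    - {"travel":[-3.1,-0.2,2.5],"angular":[0,0,0]}
    - {"travel":[-3.1,-0.2,2.5],"angular":[0,0,0]}

```text
time_s: 6.88
eef_pos: [0.5185, 0.0413, 0.1941]
tcp_rot: [[-0.064, 0.964, 0.26], [0.998, 0.062, 0.015], [-0.001, 0.26, -0.966]]
wrist_force: [3.6, -2.7, 2.7]
opening: 0.0149
grasp_force: 30.0
```

Request:
carry_out:
  plan:
    - {"travel":[-1.6,-0.1,1.2],"angular":[0,0,0]}
    - {"travel":[-3.2,-0.2,2.45],"angular":[0,0,0]}
    - {"travel":[-3.2,-0.2,2.45],"angular":[0,0,0]}

```text
time_s: 7.25
eef_pos: [0.5154, 0.0411, 0.1966]
tcp_rot: [[-0.064, 0.964, 0.26], [0.998, 0.062, 0.015], [-0.001, 0.26, -0.966]]
wrist_force: [4.6, -3.4, 1.3]
opening: 0.015
grasp_force: 30.0
```

Request:
carry_out:
  plan:
    - {"travel":[-1.6,-0.1,1.2],"angular":[0,0,0]}
    - {"travel":[-3.2,-0.2,2.4],"angular":[0,0,0]}
    - {"travel":[-3.2,-0.2,2.4],"angular":[0,0,0]}

```text
time_s: 7.62
eef_pos: [0.5122, 0.0409, 0.199]
tcp_rot: [[-0.064, 0.964, 0.26], [0.998, 0.062, 0.015], [-0.001, 0.26, -0.966]]
wrist_force: [3.7, -3.6, 1.4]
opening: 0.0153
grasp_force: 30.0
```

Request:
carry_out:
  plan:
    - {"travel":[-1.6,-0.3,1.15],"angular":[0,0,0]}
    - {"travel":[-3.2,-0.6,2.3],"angular":[0,0,0]}
    - {"travel":[-3.2,-0.6,2.3],"angular":[0,0,0]}

```text
time_s: 8.0
eef_pos: [0.509, 0.0407, 0.2013]
tcp_rot: [[-0.063, 0.964, 0.26], [0.998, 0.061, 0.016], [-0.001, 0.26, -0.966]]
wrist_force: [5.1, -1.2, 1.4]
opening: 0.0151
grasp_force: 30.0
```

Request:
carry_out:
  plan:
    - {"travel":[-1.6,-0.1,1.1],"angular":[0,0,0]}
    - {"travel":[-3.3,-0.2,2.25],"angular":[0,0,0]}
    - {"travel":[-3.3,-0.2,2.25],"angular":[0,0,0]}

```text
time_s: 8.38
eef_pos: [0.5057, 0.0405, 0.2036]
tcp_rot: [[-0.064, 0.964, 0.26], [0.998, 0.062, 0.016], [-0.001, 0.26, -0.966]]
wrist_force: [4.9, -1.6, 2.3]
opening: 0.0151
grasp_force: 30.0
```

Request:
carry_out:
  plan:
    - {"travel":[-1.7,-0.1,1.1],"angular":[0,0,0]}
    - {"travel":[-3.3,-0.2,2.2],"angular":[0,0,0]}
    - {"travel":[-3.3,-0.2,2.2],"angular":[0,0,0]}

```text
time_s: 8.75
eef_pos: [0.5023, 0.0403, 0.2057]
tcp_rot: [[-0.064, 0.964, 0.259], [0.998, 0.062, 0.016], [-0.001, 0.26, -0.966]]
wrist_force: [3.9, -1.2, 2.9]
opening: 0.0153
grasp_force: 30.0
```

Still free; the tangential force is about 2 N. Continuing.

Request:
carry_out:
  plan:
    - {"travel":[-1.7,-0.1,1.1],"angular":[0,0,0]}
    - {"travel":[-3.4,-0.2,2.1],"angular":[0,0,0]}
    - {"travel":[-3.4,-0.2,2.1],"angular":[0,0,0]}

```text
time_s: 9.12
eef_pos: [0.4988, 0.0401, 0.2079]
tcp_rot: [[-0.064, 0.964, 0.259], [0.998, 0.062, 0.016], [-0.001, 0.26, -0.966]]
wrist_force: [3.6, -3.2, 3.4]
opening: 0.0151
grasp_force: 30.0
```

Request:
carry_out:
  plan:
    - {"travel":[-1.7,-0.2,1.1],"angular":[0,0,0]}
    - {"travel":[-3.4,-0.4,2.1],"angular":[0,0,0]}
    - {"travel":[-3.4,-0.4,2.1],"angular":[0,0,0]}

```text
time_s: 9.5
eef_pos: [0.4953, 0.0398, 0.21]
tcp_rot: [[-0.064, 0.964, 0.259], [0.998, 0.062, 0.016], [-0.0, 0.26, -0.966]]
wrist_force: [4.0, -2.1, 4.0]
opening: 0.0154
grasp_force: 30.0
```

Request:
carry_out:
  plan:
    - {"travel":[-1.7,-0.2,1.0],"angular":[0,0,0]}
    - {"travel":[-3.5,-0.4,2.0],"angular":[0,0,0]}
    - {"travel":[-3.5,-0.4,2.0],"angular":[0,0,0]}

```text
time_s: 9.88
eef_pos: [0.4923, 0.0396, 0.2117]
tcp_rot: [[-0.063, 0.964, 0.26], [0.998, 0.061, 0.016], [0.0, 0.26, -0.965]]
wrist_force: [7.1, -1.2, -0.8]
opening: 0.0152
grasp_force: 30.0
```

The tangential force jumped to about 6.6 N and the tool lagged, so the buffer is met. I'll go 1 mm further to confirm.

Request:
carry_out:
  plan:
    - {"travel":[-0.9,-0.1,0.5],"angular":[0,0,0]}
    - {"travel":[-0.9,-0.1,0.5],"angular":[0,0,0]}

```text
time_s: 10.12
eef_pos: [0.4917, 0.0395, 0.2121]
tcp_rot: [[-0.063, 0.963, 0.26], [0.998, 0.061, 0.017], [0.0, 0.261, -0.965]]
wrist_force: [8.2, -1.3, -1.8]
opening: 0.0152
grasp_force: 30.0
```

Run:
```python
from h import *
s=arm.get_state();R=s["tcp_rot"];g=s["eef_pos"]-.019*R[:,2];print(g,s["wrist_force"])
h=np.array([.38939,.03327]);a=.0637
d=(g[:2]-h)@[np.cos(a),np.sin(a)];z=g[2]-.055;print(np.hypot(d,z),np.arctan2(z,d))
t0=np.arctan2(z,d)
t=t0
for t in np.arange(1.0,-.01,-.05):
    dd=200*np.cos(t)-1000*d;print(round(t,2),[round(float(v),1) for v in(dd*np.cos(a),dd*np.sin(a),200*np.sin(t)-1000*z)])
```

```text
[0.48674164 0.03921365 0.2304765 ] [ 8.21645904 -1.27145992 -1.75533723]
0.20076005866126354 1.0634992588279075
1.0 [10.5, 0.7, -7.2]
0.95 [18.8, 1.2, -12.8]
0.9 [26.7, 1.7, -18.8]
0.85 [34.4, 2.2, -25.2]
0.8 [41.7, 2.7, -32.0]
0.75 [48.7, 3.1, -39.1]
0.7 [55.3, 3.5, -46.6]
0.65 [61.6, 3.9, -54.4]
0.6 [67.4, 4.3, -62.5]
0.55 [72.8, 4.6, -70.9]
0.5 [77.8, 5.0, -79.6]
0.45 [82.4, 5.3, -88.5]
0.4 [86.5, 5.5, -97.6]
0.35 [90.2, 5.8, -106.9]
0.3 [93.3, 6.0, -116.4]
0.25 [96.1, 6.1, -126.0]
0.2 [98.3, 6.3, -135.7]
0.15 [100.0, 6.4, -145.6]
0.1 [101.3, 6.5, -155.5]
0.05 [102.0, 6.5, -165.5]
-0.0 [102.3, 6.5, -175.5]
```

Buffer confirmed at about 8 N. Lowering.

Request:
carry_out:
  plan:
    - {"travel":[5,0.3,-3],"angular":[0,0,0]}
    - {"travel":[10.5,0.7,-7.2],"angular":[0,0,0]}
    - {"travel":[18.8,1.2,-12.8],"angular":[0,0,0]}
    - {"travel":[26.7,1.7,-18.8],"angular":[0,0,0]}
    - {"travel":[34.4,2.2,-25.2],"angular":[0,0,0]}
    - {"travel":[41.7,2.7,-32],"angular":[0,0,0]}
    - {"travel":[48.7,3.1,-39.1],"angular":[0,0,0]}
    - {"travel":[52,3.3,-42.8],"angular":[0,0,0]}
    - {"travel":[55.3,3.5,-46.6],"angular":[0,0,0]}
    - {"travel":[55.3,3.5,-46.6],"angular":[0,0,0]}

```text
time_s: 11.38
eef_pos: [0.5476, 0.0432, 0.1658]
tcp_rot: [[-0.063, 0.963, 0.261], [0.998, 0.061, 0.017], [0.0, 0.262, -0.965]]
wrist_force: [7.0, 0.5, 2.8]
opening: 0.0151
grasp_force: 30.0
```

Request:
carry_out:
  plan:
    - {"travel":[3.5,0.2,-3.7],"angular":[0,0,0]}
    - {"travel":[6.8,0.4,-7.4],"angular":[0,0,0]}
    - {"travel":[6.8,0.4,-7.4],"angular":[0,0,0]}

```text
time_s: 11.75
eef_pos: [0.5538, 0.0436, 0.1581]
tcp_rot: [[-0.063, 0.964, 0.26], [0.998, 0.061, 0.017], [0.0, 0.26, -0.965]]
wrist_force: [5.6, -0.9, 1.8]
opening: 0.0149
grasp_force: 30.0
```

The board passes the top notch freely. Lowering on to 0.1 rad.

Request:
carry_out:
  plan:
    - {"travel":[5.8,0.4,-8.1],"angular":[0,0,0]}
    - {"travel":[11.2,0.7,-16.5],"angular":[0,0,0]}
    - {"travel":[16.2,1.1,-25.2],"angular":[0,0,0]}
    - {"travel":[20.8,1.4,-34.1],"angular":[0,0,0]}
    - {"travel":[24.9,1.6,-43.2],"angular":[0,0,0]}
    - {"travel":[28.6,1.9,-52.5],"angular":[0,0,0]}
    - {"travel":[31.7,2.1,-62],"angular":[0,0,0]}
    - {"travel":[34.5,2.2,-71.6],"angular":[0,0,0]}
    - {"travel":[36.7,2.4,-81.3],"angular":[0,0,0]}
    - {"travel":[38,2.5,-88],"angular":[0,0,0]}
    - {"travel":[38.4,2.5,-91.2],"angular":[0,0,0]}
    - {"travel":[38.4,2.5,-91.2],"angular":[0,0,0]}

```text
time_s: 13.25
eef_pos: [0.5922, 0.0461, 0.0664]
tcp_rot: [[-0.063, 0.964, 0.26], [0.998, 0.061, 0.017], [0.0, 0.26, -0.966]]
wrist_force: [8.0, 0.7, -1.9]
opening: 0.0151
grasp_force: 30.0
```

Request:
carry_out:
  plan:
    - {"travel":[1.5,0.1,-6],"angular":[0,0,0]}
    - {"travel":[2,0.1,-12],"angular":[0,0,0]}
    - {"travel":[2.7,0.2,-18],"angular":[0,0,0]}
    - {"travel":[3,0.2,-24],"angular":[0,0,0]}
    - {"travel":[3,0.2,-27],"angular":[0,0,0]}
    - {"travel":[3,0.2,-27],"angular":[0,0,0]}

```text
time_s: 14.0
eef_pos: [0.5943, 0.0463, 0.0389]
tcp_rot: [[-0.063, 0.964, 0.258], [0.998, 0.061, 0.017], [0.0, 0.258, -0.966]]
wrist_force: [7.4, -0.7, -3.1]
opening: 0.0152
grasp_force: 30.0
```

Request:
carry_out:
  plan:
    - {"travel":[0,0,-1],"angular":[0,0,0]}
    - {"travel":[0,0,-2],"angular":[0,0,0]}
    - {"travel":[0,0,-2],"angular":[0,0,0]}

```text
time_s: 14.38
eef_pos: [0.5943, 0.0463, 0.0374]
tcp_rot: [[-0.063, 0.964, 0.258], [0.998, 0.061, 0.017], [0.0, 0.259, -0.966]]
wrist_force: [5.8, -1.0, -1.1]
opening: 0.0153
grasp_force: 30.0
```

Request:
carry_out:
  plan:
    - {"travel":[0,0,-1],"angular":[0,0,0]}
    - {"travel":[0,0,-2],"angular":[0,0,0]}
    - {"travel":[0,0,-2],"angular":[0,0,0]}

```text
time_s: 14.75
eef_pos: [0.5944, 0.0463, 0.0372]
tcp_rot: [[-0.064, 0.964, 0.26], [0.998, 0.061, 0.017], [0.0, 0.26, -0.965]]
wrist_force: [1.3, -1.3, 11.5]
opening: 0.0151
grasp_force: 30.0
```

The board is flat: z reached its stop and 11.5 N pushes up. Now raising past the first notch to about 0.29 rad.

Request:
carry_out:
  plan:
    - {"travel":[-0.4,0,12],"angular":[0,0,0]}
    - {"travel":[-1.4,-0.1,24],"angular":[0,0,0]}
    - {"travel":[-3.2,-0.2,36],"angular":[0,0,0]}
    - {"travel":[-5.7,-0.4,49],"angular":[0,0,0]}
    - {"travel":[-8.3,-0.5,58.5],"angular":[0,0,0]}
    - {"travel":[-8.3,-0.5,58.5],"angular":[0,0,0]}

```text
time_s: 15.5
eef_pos: [0.5859, 0.0457, 0.0946]
tcp_rot: [[-0.063, 0.964, 0.259], [0.998, 0.061, 0.017], [0.0, 0.259, -0.966]]
wrist_force: [5.8, -1.2, -0.8]
opening: 0.0154
grasp_force: 30.0
```

Request:
carry_out:
  plan:
    - {"travel":[0.8,0.1,-3],"angular":[0,0,0]}
    - {"travel":[1.6,0.1,-6],"angular":[0,0,0]}
    - {"travel":[1.6,0.1,-6],"angular":[0,0,0]}

```text
time_s: 15.88
eef_pos: [0.5878, 0.0458, 0.0877]
tcp_rot: [[-0.063, 0.964, 0.258], [0.998, 0.061, 0.017], [0.0, 0.259, -0.966]]
wrist_force: [7.2, -0.3, -1.4]
opening: 0.0151
grasp_force: 30.0
```

Request:
carry_out:
  plan:
    - {"travel":[0.3,0,-1.2],"angular":[0,0,0]}
    - {"travel":[0.7,0,-2.5],"angular":[0,0,0]}
    - {"travel":[0.7,0,-2.5],"angular":[0,0,0]}

```text
time_s: 16.25
eef_pos: [0.5884, 0.0459, 0.0854]
tcp_rot: [[-0.063, 0.964, 0.258], [0.998, 0.061, 0.017], [0.0, 0.259, -0.966]]
wrist_force: [6.5, -0.1, -1.7]
opening: 0.0151
grasp_force: 30.0
```

Request:
carry_out:
  plan:
    - {"travel":[0.2,0,-1],"angular":[0,0,0]}
    - {"travel":[0.3,0,-1.5],"angular":[0,0,0]}
    - {"travel":[0.3,0,-1.5],"angular":[0,0,0]}

```text
time_s: 16.62
eef_pos: [0.5886, 0.0459, 0.0847]
tcp_rot: [[-0.064, 0.964, 0.259], [0.998, 0.061, 0.017], [0.0, 0.26, -0.966]]
wrist_force: [4.5, -0.2, 4.1]
opening: 0.0151
grasp_force: 30.0
```

The pawl carries the board: the vertical force flipped to +4 N at about 0.243 rad. I'll ease the load and open the fingers.

Request:
carry_out:
  plan:
    - {"travel":[0.5,0,0.7],"angular":[0,0,0]}
    - {"travel":[0.5,0,0.7],"angular":[0,0,0]}

```text
time_s: 16.88
eef_pos: [0.5885, 0.0459, 0.085]
tcp_rot: [[-0.064, 0.964, 0.258], [0.998, 0.061, 0.017], [0.0, 0.258, -0.966]]
wrist_force: [3.8, -0.0, 1.3]
opening: 0.0153
grasp_force: 30.0
```

Request:
carry_out:
  plan:
    - {"travel":[0,0,0],"angular":[0,0,0]}
    - {"travel":[0,0,0],"angular":[0,0,0]}
    - {"travel":[0,0,0],"angular":[0,0,0]}
    - {"travel":[0,0,0],"angular":[0,0,0]}
    - {"travel":[0,0,0],"angular":[0,0,0]}
  hand: 0.0

```text
time_s: 17.5
eef_pos: [0.5886, 0.0457, 0.0852]
tcp_rot: [[-0.064, 0.964, 0.258], [0.998, 0.062, 0.017], [0.0, 0.258, -0.966]]
wrist_force: [0.4, 0.1, 0.4]
opening: 0.0432
grasp_force: 0.0
```

Request:
carry_out:
  plan:
    - {"travel":[-3,0,10],"angular":[0,0,0]}
    - {"travel":[-8,-1,30],"angular":[0,0,0]}
    - {"travel":[-16,-1,60],"angular":[0,0,0]}
    - {"travel":[-26,-2,100],"angular":[0,0,0]}
    - {"travel":[-37,-2,140],"angular":[0,0,0]}
    - {"travel":[-48,-3,180],"angular":[0,0,0]}
    - {"travel":[-48,-3,180],"angular":[0,0,0]}

```text
time_s: 18.38
eef_pos: [0.5422, 0.0425, 0.2696]
tcp_rot: [[-0.064, 0.962, 0.267], [0.998, 0.062, 0.015], [-0.002, 0.267, -0.964]]
wrist_force: [0.0, 1.1, -0.2]
opening: 0.0437
grasp_force: 0.0
```

Run:
```python
from h import *
b=arm.get_image("scene")[140:300,180:380]
th=.244;p=[.38939,.03327,.0637];g=[.2*np.cos(th),.053,.055+.2*np.sin(th)]
u=proj(world(p,[g]),"scene")[0]-[180,140];u*=3.75;print(u)
cv2.imwrite("pics/c3.png",cv2.resize(b,(750,600),interpolation=cv2.INTER_CUBIC))
```

```text
[171.95262598 315.82523896]
```

View pics/c3.png

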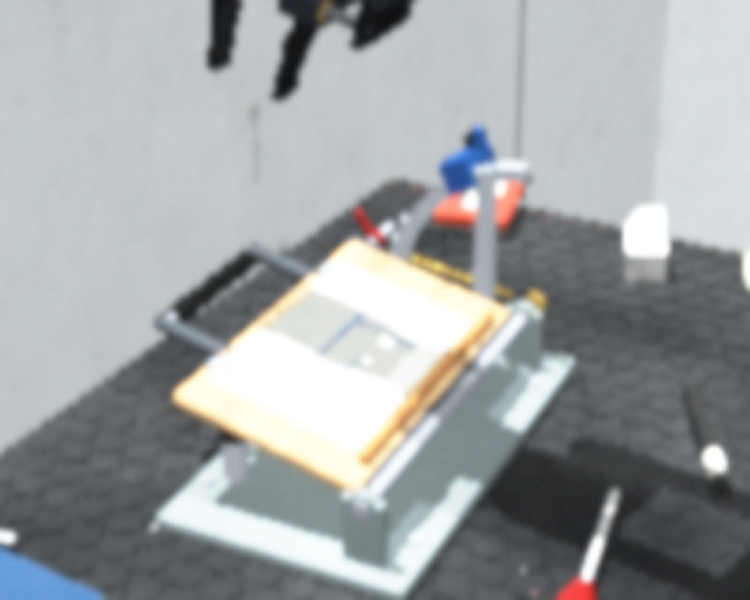

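The board stands at the first notch, with the bar's left end at about (172,316) where the model predicts it. The hand is clear at (290,40) and the bystanders have not moved.

```bash
python3 -c "
from plant import arm
print(arm.finish_job())"
```

```text
the job is handed in; nothing more can be done
None
```

I reset the board and handed the job in: the pawl now holds it at its first notch, about 0.243 rad by arm position. The gripper is clear, and nothing beside the stand appears to have moved in the last picture; the hand-in returned no verdict.

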